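# Lock the soap dish in its clamp with the slip-clutch thumbscrew

## Robot

A 6-joint arm with a two-finger parallel gripper is mounted at the origin on the work surface. World frame = base frame: x ahead of the robot, y to its left, z up, the work surface at z = 0. Lengths are in m, angles in rad, forces in N, time in s.
With the tool pointing down it reaches from about 0.325 to 0.9 m from the base axis. Payload 6.1 kg.
Tool frame: the origin (TCP) lies between the finger pads; the fingertips stand 8 mm ahead of it and the grasp point (between the pads) lies 11 mm behind it; z points along the fingers, y is the line along which they close (so a half turn about z gives the same grasp; the last joint's range is limited). The gripper opens to 85 mm and grips with 20 to 120 N. Pads are 22 mm wide; open, the fingers measure 114 mm over their backs; the gripper's body (76 mm by 85 mm) begins 54 mm behind the grasp point. The pads swing forward as they close: fully open they stand 13 mm farther back than shut.
Start: joints at [1.159, 0.22, 1.526, -0, 1.395, -0.126], TCP at [0.176, 0.6, 0.239] pointing down, gripper open.
Joint ranges: [-2.98, 2.98], [-0.91, 2.08], [0.09, 2.57], [-1.24, 4.39], [0.2, 2.65], [-2.68, 2.68]. Speed limits (rad/s): [2.57, 2.57, 3.01, 3.14, 3.14, 3.14].

## Interface

Orientations are given as [roll, pitch, yaw] about the fixed x, y, z axes, in that order (R = Rz(yaw) Ry(pitch) Rx(roll)).
In Python, from plant import manip gives the robot as it stands. Calls block until the motion is done:
- manip.goto(position, orientation): joint-space move of the TCP to a pose.
- manip.line_to(position, feed=0.15, orientation=None, stop_force=None): straight line of the TCP; orientation=None keeps the orientation; feed is the mean speed in m/s. With stop_force (N) it stops when the force on the tool has changed by that much, and returns True; else False.
- manip.movej(angles): joint-space move.
- manip.command_gripper(opening, strength=None): finger opening in m; strength is the grip in N (None keeps the last); returns when the fingers have stopped.
- manip.pause(seconds).
- manip.solve_ik(position, orientation): joint angles nearest the present ones, or None.
- manip.camera(name): name is "side" or "top"; returns a dict with "img" (480x640x3 uint8, red, green, blue), "depth" (480x640 float32, m along the optical axis (not along the pixel's ray), 0 where there is no reading), "fx", "fy", "cx", "cy" (pixels), "k1" (the pictures are not rectified: a ray, as slopes to the right and down, at radius r is drawn at 1 + k1 r^2 times it, then the intrinsics apply), "pose" (4x4, takes a point from camera to world coordinates). Camera axes: x right, y down, z forward; pixel columns grow to the right and rows downward; lengths in m; the calibration is good to about 2 mm. A picture is of the moment at which its call begins.
A pose or a line that the arm cannot do raises manip.IKError and nothing moves.
- manip.finish_job(): hands the job in; it is judged then, once.
Readings, each from a call of its own:
- manip.get_t(): time.
- manip.get_joint_pos(): joint angles.
- manip.get_qvel(): joint speeds.
- manip.get_joint_torque(): joint torques, N m.
- manip.get_tcp_pos(): TCP position.
- manip.get_tool_rot(): TCP orientation.
- manip.get_force(): force on the tool from outside, world axes, zero at the start.
- manip.get_wrist_torque(): the same for the moment, N m.
- manip.get_finger_gap(): finger opening in m.
- manip.get_gripper_force(): force on a finger pad.
Only numpy, scipy, OpenCV 4.12 (cv2) and the standard library are available. Lean on these libraries where they do the work, as an engineer would, in place of code of your own. Each camera call takes 0.05 s, during which the arm holds its last target. There are 200 camera calls.

## Task

Put the loose soap dish into the metal clamp bracket: slide its tongue gently along the worktop into the slot until it is fully home. Then turn the winged thumbscrew on top of the bracket clockwise until it is tight and its clutch just slips, so that the black marks on wing and collar part by at least 5 degrees, and stop at that first slip, before an eighth of a turn of slipping; leave it tight and leave the other things where they stand.

Things in the scene. Friction and masses are not known exactly. Their poses are not given: they have to be found in the camera images.
- bracket: Aluminium clamp bracket bolted to the worktop, 53 long (x), 66 wide, 36 mm high. Origin on the worktop under the vertical screw axis; x points along the slot, from its mouth inward; z up. The slot runs along x on the worktop, 32 mm wide, 18 mm high, open at the mouth (x = -25 mm), closed by a wall at x = +20 mm. Its place and heading vary.
- slot_end (a point): Middle of the wall that closes the slot, 20 mm inward of the screw axis and 6 mm above the worktop: where the tongue tip ends up; axes as the bracket's.
- dish: Loose white soap dish, 0.3 kg: open tray 90 long (x), 60 wide, 32 mm high, 5 mm walls, origin at the centre of its underside; a tongue 26 mm wide, 12 mm thick (18 mm wide over its last 13 mm) lies on the worktop, 48 mm out from the tray's +x end. Home, the tray's end is 3 mm from the bracket, x axes aligned. It starts left or right of the bracket.
- tongue_tip (a point): The tip of the dish's tongue, 93 mm from the dish's origin along its +x, 6 mm above its underside.
- dish_grip (a point): A good place to hold the dish across its 60 mm width, fingers on its two long side walls: 10 mm from the tray's centre away from the tongue, 24 mm above its underside.
- knob_grip (a point): On the screw axis at mid-height of the thumbscrew's wing, 64 mm above the worktop. White plastic wing 48 long, 12 thick, 28 mm high (50 to 78 mm above the worktop), held across its thickness from above. x runs along the wing to its marked end, z up; any heading. Turned clockwise from above it goes easily (0.04 N m) for 0.6 to 2.1 rad, then is tight; how far is not seen beforehand.
- knob_mark (a point): Black mark on one end of the wing, 24 mm from the screw axis, 64 mm above the worktop; x points outward. It turns with the wing and starts in line with the collar's mark. Once the pad bears, the torque climbs over 0.13 rad to 0.4 N m; from there only the clutch slips, at that steady torque. Let go, wing and collar spring back 0.13 rad together, still tight.
- collar_mark (a point): Black mark on the rim of the steel collar (62 mm across, 36 to 41 mm above the worktop) under the wing, 28 mm from the screw axis; x outward, z up. The collar is the screw: it turns with the wing until tight and stays behind as the clutch slips. In this frame the wing's mark then moves to -y: 2.4 mm at 0.1 rad, 17 mm at an eighth of a turn.
- pad_foot (a point): Underside of the screw's 14 mm rubber pad inside the slot's roof, on the screw axis. It comes down 0.5 mm for every radian of screw and ends 13.2 mm above the worktop when tight, just over the tongue.
- tumbler: Bystander: white ceramic tumbler, 72 mm across, 95 mm high; origin under its centre. It stands on the other side of the bracket from the dish.
- pump_bottle: Bystander: amber glass bottle, 58 mm across, 150 mm high; origin under its centre.
- jar: Bystander: glass jar with a metal lid, 64 mm across, 75 mm high; origin under its centre.
- soap: Bystander: cream bar of soap, 75 x 48 x 24 mm; origin under its centre.
- tin: Bystander: flat round aluminium tin, 68 mm across, 26 mm high; origin under its centre.
- nail_brush: Bystander: wooden nail brush, 85 x 36 x 28 mm; origin under its centre.
Mind the look-alikes: they are no part of the job. What is shaped like the dish but blue or green is not meant.

How it is judged:
By the outcome, as a careful person would: the job done as asked, in the order asked, and still so for the second after the job is handed in, with the robot touching nothing.
It also fails if it takes over 72 s, if anything falls off the work surface, if the arm or the gripper's body presses on something with over 40 N, if the wrist force passes 120 N, or if a joint passes its speed limit or range.

## Working session

There is one attempt and no reset: what is moved stays moved. The work goes in short steps, each a Python script; the robot and the scene stay as the last script left them, time stands still between calls to the robot, and variables do not carry over. Pictures are saved under pics/ and viewed, at most 10 in all, crops included, and the job is handed in when it is done.

```bash
mkdir -p pics; ls; python3 - <<'E'
from plant import manip
import cv2,numpy as np,pickle
d={n:manip.camera(n) for n in("top","side")}
pickle.dump(d,open("v0.pkl","wb"))
for n,c in d.items():
    cv2.imwrite(f"pics/{n}0.png",c["img"][...,::-1]); print(n,c["fx"],c["fy"],c["cx"],c["cy"],c["k1"]);print(c["pose"].round(4))
print(manip.get_t(),manip.get_tool_rot())
E
```

```text
pics
top 556.4383193379238 556.4383193379238 309.52646713644197 225.39941574081348 0.03631799031356491
[[ 0.0039 -0.9991  0.0431  0.4028]
 [-0.9999 -0.0046 -0.0157 -0.0236]
 [ 0.0159 -0.0431 -0.9989  1.1925]
 [ 0.      0.      0.      1.    ]]
side 539.1396152054232 539.1396152054232 324.3698500656008 233.97347028866164 0.006260033391517623
[[ 0.9258 -0.2356  0.2956  0.0605]
 [-0.3778 -0.5545  0.7415 -1.0061]
 [-0.0107 -0.7981 -0.6024  0.8813]
 [ 0.      0.      0.      1.    ]]
0.1 [-3.13982624e+00 -2.24756597e-04  2.85580353e+00]
```

View pics/top0.png

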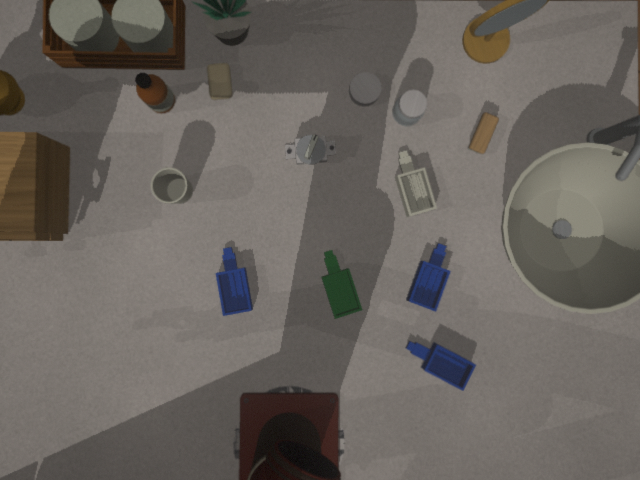

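View pics/side0.png

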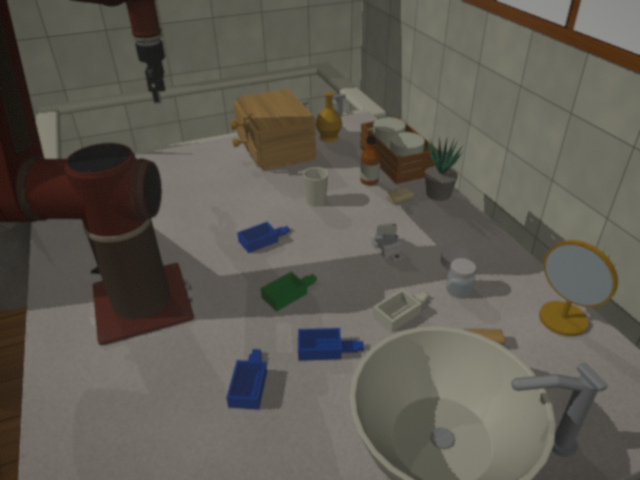

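The top view shows the white dish at (417,190) with its tongue at (404,158), and the bracket with its wing at (312,150). The tumbler is at (169,186). The blue look-alikes are at (234,285), (429,285) and (448,366) and the green one at (340,290). Only the white dish fits the description. I'll confirm it in an enlarged crop.

```bash
cat > h.py <<'E'
import cv2,numpy as np
def und(c,uv):
    p=(np.atleast_2d(uv).astype(float)-[c["cx"],c["cy"]])/[c["fx"],c["fy"]]
    q=p.copy()
    for _ in range(10): q=p/(1+c["k1"]*(q**2).sum(1,keepdims=True))
    return q
def ray(c,uv):
    q=und(c,uv); return c["pose"][:3,3],np.c_[q,np.ones(len(q))]@c["pose"][:3,:3].T
def onz(c,uv,z):
    o,d=ray(c,uv); return o+d*((z-o[2])/d[:,2])[:,None]
def proj(c,P):
    P=(np.atleast_2d(P)-c["pose"][:3,3])@c["pose"][:3,:3]; q=P[:,:2]/P[:,2:]
    q=q*(1+c["k1"]*(q**2).sum(1,keepdims=True)); return q*[c["fx"],c["fy"]]+[c["cx"],c["cy"]]
E
python3 - <<'E'
import pickle,cv2,numpy as np
from h import *
d=pickle.load(open("v0.pkl","rb"));t=d["top"]["img"][...,::-1];s=d["side"]["img"][...,::-1]
f=lambda a,k:cv2.resize(a,None,fx=k,fy=k,interpolation=cv2.INTER_CUBIC)
A=f(t[125:175,275:345],5.7)[:285,:399];B=f(t[140:225,375:445],4.0)[:,:]
C=f(s[210:270,360:410],5);D=f(s[280:335,365:435],5)
W=np.zeros((600,800,3),np.uint8)
for im,(y,x) in ((A,(0,0)),(B,(0,410)),(C,(290,0)),(D,(320,410))):
    im=im[:600-y,:800-x]; W[y:y+im.shape[0],x:x+im.shape[1]]=im if im is not B else im
D=D[:280]
W[320:320+D.shape[0],410:410+D.shape[1]]=D
cv2.imwrite("pics/crop1.png",cv2.convertScaleAbs(W,alpha=1.4))
E
```

```text
(no output)
```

View pics/crop1.png

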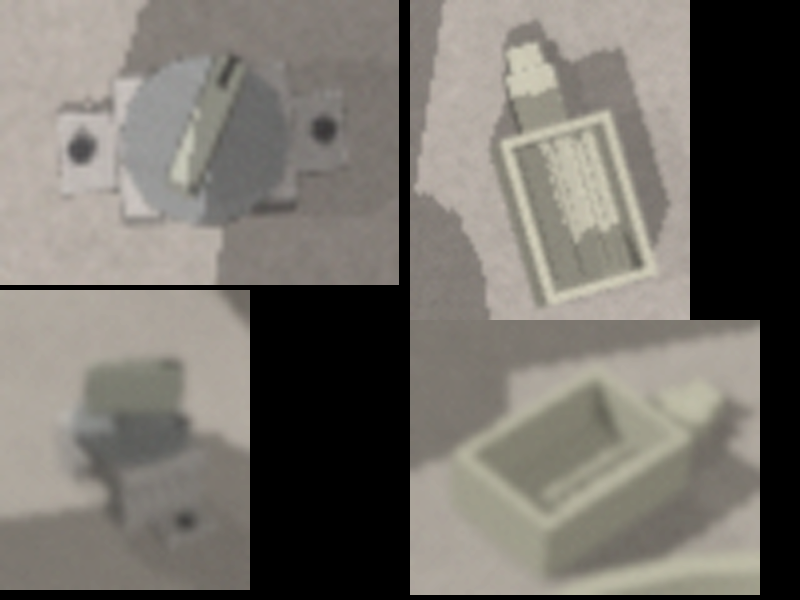

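The crop confirms it: a white open tray with a tongue pointing up-image at about (404,155). The bracket has bolts at about (289,151) and (332,148), and the wing's mark is at its upper end, about (316,136). Next I measure these positions.

```bash
python3 - <<'E'
import pickle,cv2,numpy as np
from h import *
d=pickle.load(open("v0.pkl","rb"));c=d["top"];img=c["img"].astype(int)
v,u=np.mgrid[0:480,0:640];uv=np.c_[u.ravel(),v.ravel()];dep=c["depth"].ravel()
q=und(c,uv);P=(np.c_[q,np.ones(len(q))]*dep[:,None])@c["pose"][:3,:3].T+c["pose"][:3,3];P=P.reshape(480,640,3)
Z=P[...,2];ok=c["depth"]>0
def box(n,x0,x1,y0,y1,lo,hi,z):
    m=np.zeros((480,640),bool);m[y0:y1,x0:x1]=True;m&=ok&(Z>lo)&(Z<hi)
    n_,L,st,_=cv2.connectedComponentsWithStats(m.astype(np.uint8));k=1+st[1:,4].argmax();ys,xs=np.where(L==k)
    w=onz(c,np.c_[xs,ys],z)[:,:2]; r=cv2.minAreaRect((w*1000).astype(np.float32));print(n,len(xs),"Zmed",np.median(Z[L==k]).round(4),r,w.mean(0).round(4))
print("table Z",np.median(Z[220:260,270:300]),np.median(Z[180:220,340:390]))
box("tray",370,450,140,225,.022,.05,.032)
box("tongue",370,450,140,225,.005,.02,.012)
box("collar+",270,350,120,180,.03,.047,.041)
box("wing",270,350,120,180,.06,.1,.078)
# tray corners by eye
R=onz(c,[(397.5,176.2),(424.2,168),(436.2,207),(408.7,215.7)],.032)[:,:2];print(R.round(4),R.mean(0));x=R[0]+R[1]-R[2]-R[3];print("hd",np.arctan2(x[1],x[0]))
B=onz(c,[(289.4,151),(331.8,147.6)],.006)[:,:2];e=B[0]-B[1];print("bolts",B.round(4),B.mean(0),np.linalg.norm(e),"hd",np.arctan2(-e[0],e[1]))
g=img.sum(2)
for n,(x0,x1,y0,y1) in dict(bl=(284,295,146,157),br=(326,338,142,153),mk=(312,320,132,142)).items():
    a=g[y0:y1,x0:x1].astype(float);w=np.clip(np.percentile(a,50)-30-a,0,None);yy,xx=np.mgrid[y0:y1,x0:x1];print(n,(w*xx).sum()/w.sum(),(w*yy).sum()/w.sum(),a.min(),np.median(a))
for n,p,z in (("green tip",(331,252),.01),("jar",(411,105),.075),("tin",(365,88),.026),("tumbler",(169,186),.095)):print(n,onz(c,[p],z).round(3))
E
```

```text
table Z -3.2401815430183056e-05 4.618340604800597e-05
tray 404 Zmed 0.0314 ((524.8214721679688, -264.932373046875), (89.78758239746094, 61.73374557495117), 16.40224266052246) [ 0.5258 -0.2655]
tongue 550 Zmed 0.0076 ((526.5148315429688, -268.8554382324219), (80.32735443115234, 48.085052490234375), 16.60720443725586) [ 0.5264 -0.2692]
collar+ 671 Zmed 0.0401 ((610.9933471679688, -42.93396759033203), (61.21113967895508, 65.37544250488281), 5.5823540687561035) [ 0.6102 -0.0427]
wing 156 Zmed 0.0769 ((610.1847534179688, -43.31364059448242), (12.872589111328125, 50.85136413574219), 67.74565887451172) [ 0.6102 -0.0431]
[[ 0.5571 -0.2261]
 [ 0.5746 -0.2822]
 [ 0.4927 -0.307 ]
 [ 0.4741 -0.2493]] [ 0.52462246 -0.26615065]
hd 0.2836905989821521
bolts [[ 0.6135  0.0016]
 [ 0.6214 -0.0894]] [ 0.61745086 -0.04392839] 0.09131277330908508 hd 0.08717248672048131
bl 288.87070105820106 150.625 172.0 380.0
br 331.42298084929223 147.25312239800166 125.0 257.0
mk 314.99241146711637 137.40050590219224 146.0 261.5
green tip [[ 0.397 -0.088  0.01 ]]
jar [[ 0.697 -0.246  0.075]]
tin [[ 0.745 -0.158  0.026]]
tumbler [[0.526 0.236 0.095]]
```

```bash
python3 - <<'E'
import pickle,cv2,numpy as np
from h import *
d=pickle.load(open("v0.pkl","rb"));c=d["top"];s=d["side"]
P=onz(c,[(297.5,138.2),(297.5,163.6),(326.5,162)],.036)[:,:2]-[.6105,-.043];h=.09
R=np.array([[np.cos(h),np.sin(h)],[-np.sin(h),np.cos(h)]]);print((P@R.T).round(4))
im=cv2.resize(s["img"][205:275,345:425,::-1],None,fx=8,fy=8,interpolation=cv2.INTER_CUBIC);im=cv2.convertScaleAbs(im,alpha=1.8)
for x,y,z,col in [(-25,-16,0,(0,0,255)),(-25,16,0,(0,0,255)),(-25,-16,18,(0,0,255)),(-25,16,18,(0,0,255)),(-25,-33,36,(255,0,0)),(-25,33,36,(255,0,0)),(28,-33,36,(0,255,0)),(28,-33,0,(0,255,0)),(-25,-33,0,(255,0,0))]:
    w=np.r_[R.T@[x/1e3,y/1e3]+[.6105,-.043],z/1e3];p=((proj(s,w)[0]-[345,205]+.5)*8).astype(int);cv2.circle(im,tuple(map(int,p)),3,col,-1)
cv2.imwrite("pics/brk.png",im)
from plant import manip
for n,p,o in (("grip",(.515,-.268,.013),(np.pi,0,.286)),("grip2",(.515,-.268,.013),(np.pi,0,.286+np.pi)),("knob",(.6105,-.043,.055),(np.pi,0,1.18)),("k2",(.6105,-.043,.055),(np.pi,0,1.18+1.57)),("k2b",(.6105,-.043,.055),(np.pi,0,1.18-1.57))):
    print(n,np.round(manip.solve_ik(p,o),3) if manip.solve_ik(p,o) is not None else None)
E
```

```text
[[ 0.027   0.0248]
 [-0.0262  0.0293]
 [-0.0279 -0.0314]]
grip [-0.616  0.383  1.791 -0.     0.967  0.669]
grip2 [-0.616  0.383  1.791  0.     0.967 -2.472]
knob [-0.199  0.383  1.696 -0.     1.063  0.192]
k2 [-0.199  0.383  1.696  0.     1.063 -1.378]
k2b [-0.199  0.383  1.696 -0.     1.063  1.762]
```

View pics/brk.png

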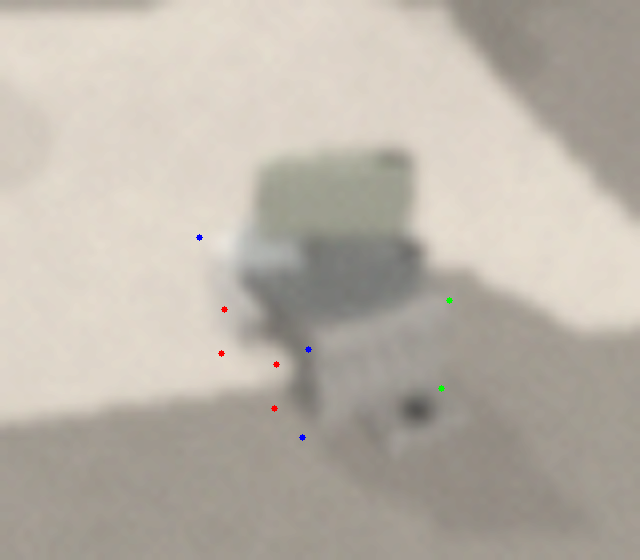

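The side view shows the bracket's slot arch at crop (265,330), so the mouth faces the robot. My projection is off by 1–2 px, which is within the calibration error. I'll grasp the dish and then correct its position relative to the bracket.

```bash
cat >> h.py <<'E'
def world(c):
    v,u=np.mgrid[0:480,0:640];q=und(c,np.c_[u.ravel(),v.ravel()])
    return ((np.c_[q,np.ones(len(q))]*c["depth"].reshape(-1,1))@c["pose"][:3,:3].T+c["pose"][:3,3]).reshape(480,640,3)
E
python3 - <<'E'
from plant import manip
import numpy as np
pi=np.pi;h=.286;g=np.array([.5248,-.265])-.010*np.array([np.cos(h),np.sin(h)])
o=(pi,0,h)
manip.goto((*g,.13),o); manip.line_to((*g,.013),.12,stop_force=12)
print(manip.get_tcp_pos(),manip.get_force())
manip.command_gripper(.05,30)
print(manip.get_finger_gap(),manip.get_gripper_force(),manip.get_tcp_pos(),manip.get_force(),manip.get_t())
E
```

```text
[ 0.51590235 -0.26833335  0.0139362 ] [-0.22004375 -0.22877701 -0.06927413]
0.05953671464202155 34.070502519607544 [ 0.51590037 -0.26837602  0.01407715] [-0.36506237 -0.4691468   4.93796037] 4.8583
```

```bash
python3 - <<'E'
from plant import manip
import numpy as np,cv2,pickle
from h import *
pi=np.pi;h=.09;u=np.array([np.cos(h),np.sin(h)]);s=np.array([.6105,-.043])
p=manip.get_tcp_pos()
manip.line_to((p[0],p[1],.026),.08)
t=s-.138*u
manip.line_to((*t,.026),.15,orientation=(pi,0,h))
print(manip.get_tcp_pos(),manip.get_tool_rot(),manip.get_force(),manip.get_wrist_torque(),manip.get_finger_gap(),manip.get_t())
d={n:manip.camera(n) for n in("top","side")};pickle.dump(d,open("v1.pkl","wb"))
f=lambda a,k:cv2.resize(a,None,fx=k,fy=k,interpolation=cv2.INTER_CUBIC)
A=f(d["top"]["img"][120:260,260:360,::-1],4);B=f(d["side"]["img"][205:315,330:430,::-1],4)
W=np.zeros((560,800,3),np.uint8);W[:560,:400]=A;W[:440,400:]=B
cv2.imwrite("pics/pre.png",cv2.convertScaleAbs(W,alpha=1.6))
E
```

```text
[ 0.47327198 -0.05587758  0.02608618] [ 3.14131476e+00 -2.90226637e-04  8.96333339e-02] [ 0.16185913 -0.62590878 -3.78554305] [ 0.03634572  0.0704107  -0.01028162] 0.05952080488951941 6.775
```

View pics/pre.png

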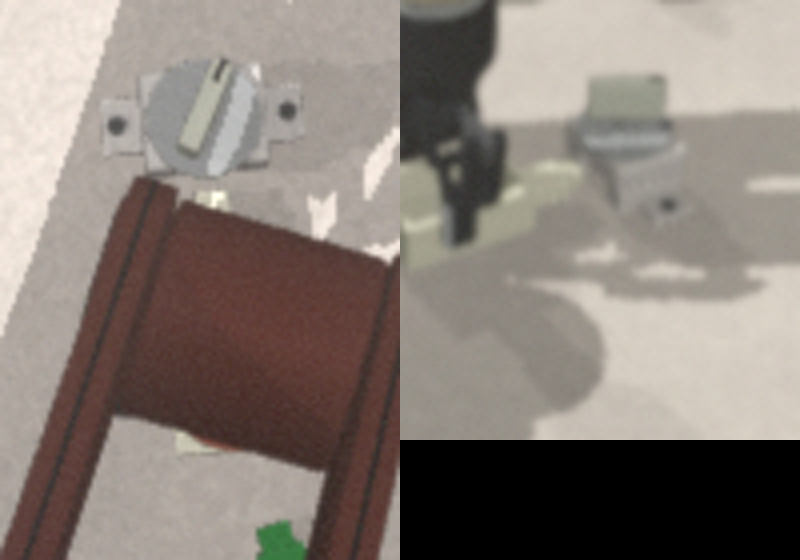

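In this picture the tongue tip is at top crop (213,195), px (313,169), just before the mouth, and the bracket lies ahead. I'll measure the tongue's lateral offset from the bracket.

```bash
python3 - <<'E'
import pickle,numpy as np
from h import *
c=pickle.load(open("v1.pkl","rb"))["top"];im=c["img"].astype(int)
h=.09;R=np.array([[np.cos(h),np.sin(h)],[-np.sin(h),np.cos(h)]]);s=[.6105,-.043]
for r in range(166,172): print(r,im[r,304:322].sum(1))
E=[]
for r in (168,169):
    a=im[r,304:322].sum(1).astype(float);m=np.where(a>a.min()+.5*(a.max()-a.min()))[0]+304
    E+= [(m[0]-.5,r),(m[-1]+.5,r)]
print(E,((onz(c,E,.024)[:,:2]-s)@R.T).round(4))
# bolt/ear & collar recheck
B=onz(c,[(288.87,150.6),(331.4,147.25)],.006)[:,:2];print(((B-s)@R.T).round(4))
Z=world(c);m=(Z[...,2]>.036)&(Z[...,2]<.047);m[:120]=0;m[170:]=0;m[:,:290]=0;m[:,335:]=0
# gripped tongue from depth
g=(Z[...,2]>.016)&(Z[...,2]<.03);g[:166]=0;g[174:]=0;g[:,:304]=0;g[:,322:]=0
ys,xs=np.where(g);print(len(xs),((onz(c,np.c_[xs,ys],.024)[:,:2]-s)@R.T).round(4).mean(0),xs.min(),xs.max())
E
```

```text
166 [284 310 316 313 307 302 304 305 305 317 298 305 300 310 305 300 301 303]
167 [220 305 314 310 300 316 323 315 324 347 318 334 318 300 301 295 302 304]
168 [222 302 308 305 270 335 371 360 369 460 470 452 360 292 287 284 285 283]
169 [243 283 281 282 273 351 355 354 374 466 465 448 362 287 282 287 286 295]
170 [232 205 165 171 217 320 333 341 366 460 387 366 352 297 283 290 279 288]
171 [215 151 133 131 136 164 198 273 353 424 348 345 349 305 286 277 282 292]
[(np.float64(309.5), 168), (np.float64(316.5), 168), (np.float64(309.5), 169), (np.float64(316.5), 169)] [[-0.0357  0.0048]
 [-0.037  -0.0099]
 [-0.0378  0.005 ]
 [-0.0391 -0.0097]]
[[ 0.0079  0.0452]
 [ 0.0075 -0.0464]]
35 [-0.03994    -0.00273143] 309 317
```

```bash
python3 - <<'E'
from plant import manip
import numpy as np
h=.09;u=np.array([np.cos(h),np.sin(h)]);v=np.array([-u[1],u[0]]);s=np.array([.6105,-.043])
def st(m,r=None):
    p=manip.get_tcp_pos();q=p[:2]-s;print(m,r,"br",(q@u).round(4),(q@v).round(4),p[2].round(4),"F",np.round(manip.get_force(),2),"T",np.round(manip.get_wrist_torque(),2),manip.get_t())
t=s-.138*u+.0015*v
manip.line_to((*t,.026),.05)
r=manip.line_to((*t,.0143),.03,stop_force=5);st("down",r)
z=manip.get_tcp_pos()[2]
r=manip.line_to((*(t+.030*u),z),.04,stop_force=6);st("in1",r)
if not r:
    r=manip.line_to((*(t+.062*u),z),.03,stop_force=7);st("in2",r)
E
```

```text
down True br -0.1383 0.0016 0.014 F [-0.47 -0.44  4.51] T [-0.01 -0.08 -0.05] 7.55
in1 True br -0.1383 0.0016 0.014 F [-0.3  -0.49  4.24] T [-0.06 -0.08 -0.09] 7.7583
```

```bash
cat > mv.py <<'E'
from plant import manip
import numpy as np
h=.09;u=np.array([np.cos(h),np.sin(h)]);v=np.array([-u[1],u[0]]);s=np.array([.6105,-.043])
def st(m,r=None):
    p=manip.get_tcp_pos();q=p[:2]-s;F=manip.get_force();print(m,r,"br",(q@u).round(4),(q@v).round(4),p[2].round(4),"F",(F[:2]@u).round(2),(F[:2]@v).round(2),F[2].round(2),"T",np.round(manip.get_wrist_torque(),2),manip.get_t())
E
python3 - <<'E'
from mv import *
t=s+.0015*v;z=manip.get_tcp_pos()[2]+.0004
for x,f in ((-.118,12),(-.098,10),(-.076,10)):
    r=manip.line_to((*(t+x*u),z),.03,stop_force=f);st(x,r)
    if r and manip.get_tcp_pos()[0]<(t+(x-.004)*u)[0]: break
E
```

```text
-0.118 False br -0.1179 0.0016 0.0142 F 0.83 0.19 -1.69 T [ 0.04 -0.14 -0.03] 8.6083
-0.098 False br -0.0979 0.0015 0.0143 F 0.17 0.4 -3.04 T [-0.05 -0.05  0.  ] 9.425
-0.076 True br -0.0821 0.0015 0.014 F -1.41 -0.85 4.67 T [-0.14 -0.11 -0.04] 9.9917
```

```bash
python3 - <<'E'
from mv import *
import cv2,pickle
from h import *
t=s+.0015*v;z=manip.get_tcp_pos()[2]+.0003
r=manip.line_to((*(t-.072*u),z),.02,stop_force=15);st("push",r)
c=manip.camera("side");pickle.dump(c,open("v2.pkl","wb"))
im=cv2.resize(c["img"][205:285,330:430,::-1],None,fx=7,fy=7,interpolation=cv2.INTER_CUBIC)
cv2.imwrite("pics/home.png",cv2.convertScaleAbs(im,alpha=1.7))
E
```

```text
push True br -0.082 0.0015 0.014 F -1.35 -0.37 5.11 T [-0.13  0.02 -0.03] 10.3083
```

View pics/home.png

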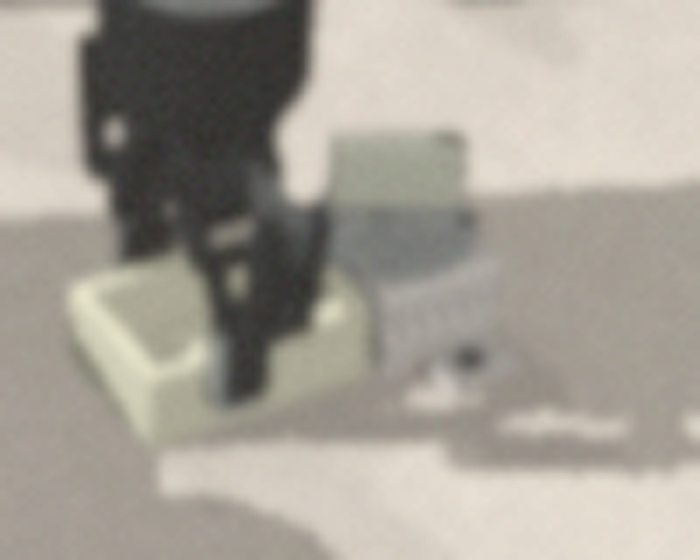

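The side crop shows the tray's end at (372,340), just short of the bracket face at (383,340), so it looks home. I'll release, swing the arm aside and measure.

```bash
python3 - <<'E'
from mv import *
import cv2,pickle
from h import *
manip.command_gripper(.085);st("open")
p=manip.get_tcp_pos();manip.line_to((p[0],p[1],.17),.2)
q=np.array(manip.get_joint_pos());q[0]+=.8;manip.movej(q)
d={n:manip.camera(n) for n in("top","side")};pickle.dump(d,open("v3.pkl","wb"));c=d["top"]
Z=world(c)[...,2];R=np.c_[u,v]
def box(n,lo,hi,z,reg):
    m=(Z>lo)&(Z<hi);k=np.zeros_like(m);k[reg]=1;m&=k
    _,L,S,_=cv2.connectedComponentsWithStats(m.astype(np.uint8));i=1+S[1:,4].argmax();ys,xs=np.where(L==i)
    w=(onz(c,np.c_[xs,ys],z)[:,:2]-s)@R*1000;print(n,len(xs),w.min(0).round(1),w.max(0).round(1),[np.round(a,1) for a in cv2.minAreaRect(w.astype(np.float32))])
    return np.c_[xs,ys]
box("tray",.024,.034,.032,np.s_[168:240,280:350])
box("collar",.034,.047,.041,np.s_[120:180,280:350])
box("wing",.06,.1,.078,np.s_[120:180,280:350])
print(manip.get_t())
im=cv2.resize(c["img"][120:230,270:350,::-1],None,fx=5,fy=5,interpolation=cv2.INTER_CUBIC)
cv2.imwrite("pics/home2.png",cv2.convertScaleAbs(im,alpha=1.5))
E
```

```text
open None br -0.0831 0.0019 0.013 F -0.56 -0.42 0.28 T [-0.02  0.02  0.01] 10.7417
tray 166 [-117.6  -29.2] [-35.   30.6] [array([-76.3,   0.6]), array([59.8, 82.5]), np.float64(89.9)]
collar 630 [-33.6 -32.6] [31.1 32.7] [array([-1. ,  0.1]), array([64.4, 65.4]), np.float64(2.1)]
wing 152 [-25.2 -14.3] [22.5 15.5] [array([-0.4, -0.1]), array([12.6, 51.2]), np.float64(62.6)]
13.3
```

View pics/home2.png

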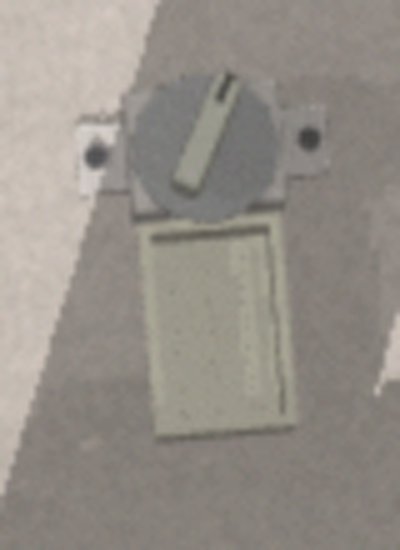

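The top view confirms the dish is home: its rear is at -117.6 mm against the -118 mm expected, and it is aligned. The wing's mark is at crop (228,80), in line with the collar's mark. Next I grip the wing and turn it.

```bash
python3 - <<'E'
from mv import *
pi=np.pi
k=s+.0008*v+.0003*u;o=(pi,0,2.754)
manip.command_gripper(.045,80)
manip.goto((*k,.13),o);print("q6",manip.get_joint_pos()[5])
r=manip.line_to((*k,.056),.08,stop_force=12);st("down",r)
if not r:
    manip.command_gripper(.0,25);st("grip25");print(manip.get_finger_gap(),manip.get_gripper_force())
E
```

```text
q6 -1.3804452085468812
down False br 0.0009 0.0006 0.0567 F 0.22 0.64 -0.83 T [ 0.06  0.01 -0.02] 17.0833
grip25 None br 0.001 0.0011 0.0567 F 0.75 4.22 3.2 T [ 0.48 -0.15 -0.02] 17.475
0.011261393841405428 29.404019785579294
```

```bash
python3 - <<'E'
from mv import *
p=manip.get_tcp_pos();n=.45*u+.89*v
manip.line_to((*(p[:2]+.0006*n),p[2]),.02);st("nudge")
manip.command_gripper(0,80);st("grip80");print(manip.get_finger_gap())
q=np.array(manip.get_joint_pos());q0=q[5];T0=manip.get_wrist_torque()[2];hit=None;step=.1
while q[5]<q0+2.75 and q[5]<2.5:
    q[5]+=step;manip.movej(q)
    T=abs(manip.get_wrist_torque()[2]-T0);F=manip.get_force()
    print(round(q[5]-q0,3),round(manip.get_joint_pos()[5]-q0,3),"T",round(T,3),"F",np.round(F,1))
    if T>.13: step=.04
    if T>.33 : break
st("end")
E
```

```text
nudge None br 0.0011 0.0014 0.0567 F -0.14 -0.19 1.09 T [-0.09  0.12  0.04] 17.725
grip80 None br 0.0012 0.0014 0.0568 F -1.75 -1.08 3.07 T [-0.28  0.24  0.01] 17.9417
0.01080071123807454
0.1 0.098 T 0.059 F [-1.3 -0.3  2.1]
0.2 0.196 T 0.072 F [-0.3  0.6  2.3]
0.3 0.295 T 0.015 F [-0.1  1.3  2.1]
0.4 0.395 T 0.062 F [1.1 2.6 1.9]
0.5 0.494 T 0.02 F [1.5 4.5 1.4]
0.6 0.594 T 0.036 F [2.5 5.  0.5]
0.7 0.695 T 0.047 F [2.6 5.4 0.9]
0.8 0.795 T 0.217 F [2.3 4.8 0.3]
0.84 0.834 T 0.351 F [3.3 5.1 0.8]
end None br 0.0017 0.0019 0.0569 F 3.77 4.79 0.85 T [ 1.08 -0.62  0.36] 20.1917
```

```bash
python3 - <<'E'
from mv import *
import cv2,pickle
q=np.array(manip.get_joint_pos());a=q[5]
for i in range(6):
    q[5]+=.04;manip.movej(q);print(round(q[5]-a,3),round(manip.get_joint_pos()[5]-a,3),"T",np.round(manip.get_wrist_torque()[2],3),np.round(manip.get_force(),1))
d={n:manip.camera(n) for n in("top","side")};pickle.dump(d,open("v4.pkl","wb"))
E
```

```text
0.04 0.036 T 0.388 [ 2.7  4.3 -0.2]
0.08 0.077 T 0.403 [2.7 3.6 0.6]
0.12 0.117 T 0.328 [2.8 4.4 0.2]
0.16 0.157 T 0.463 [ 3.2  4.6 -0.3]
0.2 0.197 T 0.402 [2.3 4.1 0.3]
0.24 0.237 T 0.399 [ 3.2  4.5 -0.3]
```

```bash
python3 - <<'E'
from mv import *
import cv2,pickle
from h import *
manip.command_gripper(.045);p=manip.get_tcp_pos();manip.line_to((p[0],p[1],.15),.12)
q=np.array(manip.get_joint_pos());q[0]+=.8;manip.movej(q);print(manip.get_t())
d={n:manip.camera(n) for n in("top","side")};pickle.dump(d,open("v5.pkl","wb"));c=d["top"]
Z=world(c)[...,2];R=np.c_[u,v]
for n,lo,hi,z,y0,y1 in (("tray",.024,.034,.032,168,240),("wing",.06,.1,.078,120,180)):
    m=(Z>lo)&(Z<hi);m[:y0]=0;m[y1:]=0;m[:,:280]=0;m[:,350:]=0
    _,L,S,_=cv2.connectedComponentsWithStats(m.astype(np.uint8));i=1+S[1:,4].argmax();ys,xs=np.where(L==i)
    w=(onz(c,np.c_[xs,ys],z)[:,:2]-s)@R*1000;print(n,len(xs),w.min(0).round(1),w.max(0).round(1),[np.round(a,1) for a in cv2.minAreaRect(w.astype(np.float32))])
f=lambda a,k:cv2.resize(a,None,fx=k,fy=k,interpolation=cv2.INTER_CUBIC)
W=np.zeros((500,800,3),np.uint8);A=f(c["img"][125:175,290:340,::-1],8);B=f(d["side"]["img"][215:265,365:415,::-1],8);W[:400,:400]=A;W[:400,400:]=B
cv2.imwrite("pics/fin.png",cv2.convertScaleAbs(W,alpha=1.6))
E
```

```text
24.8833
tray 225 [-117.7  -29.3] [-34.9  30.6] [array([-76.4,   0.6]), array([59.9, 82.8]), np.float64(89.9)]
wing 172 [-10.5 -23.3] [ 9.3 24.1] [array([-1., -0.]), array([14.7, 48.5]), np.float64(9.3)]
```

View pics/fin.png

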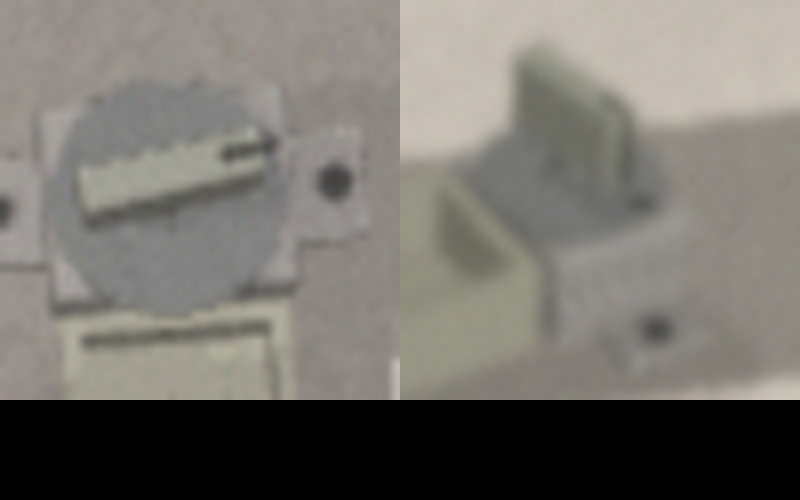

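The top crop shows the wing mark at (245,152) and the collar mark at its outer end, about (272,144). The side crop shows the collar mark at about (640,200). Before handing in, I'll check the angle between the marks.

```bash
python3 - <<'E'
import pickle,numpy as np
from h import *
s=np.array([.6105,-.043])
for f in ("v0","v5"):
    d=pickle.load(open(f+".pkl","rb"))
    for n in ("top","side"):
        c=d[n]; g=c["img"].sum(2).astype(float)
        v,uu=np.mgrid[0:480,0:640];w=onz(c,np.c_[uu.ravel(),v.ravel()],.0405)[:,:2]-s
        if n=="side": w-=np.array([.003,.002])*0
        r=np.hypot(*w.T);a=np.degrees(np.arctan2(w[:,1],w[:,0]));m=(r>.0245)&(r<.034)
        I=g.ravel();o=[]
        for k in range(-110,11,5):
            j=m&(abs(a-k)<4);o.append((k,int(I[j].min())) if j.any() else (k,0))
        print(f,n,o)
E
```

```text
v0 top [(-110, 220), (-105, 223), (-100, 220), (-95, 225), (-90, 226), (-85, 223), (-80, 217), (-75, 217), (-70, 220), (-65, 224), (-60, 226), (-55, 224), (-50, 220), (-45, 218), (-40, 218), (-35, 220), (-30, 220), (-25, 234), (-20, 146), (-15, 146), (-10, 218), (-5, 253), (0, 277), (5, 278), (10, 274)]
v0 side [(-110, 205), (-105, 205), (-100, 209), (-95, 214), (-90, 213), (-85, 202), (-80, 202), (-75, 205), (-70, 205), (-65, 205), (-60, 208), (-55, 206), (-50, 206), (-45, 202), (-40, 202), (-35, 202), (-30, 202), (-25, 191), (-20, 233), (-15, 190), (-10, 205), (-5, 205), (0, 227), (5, 227), (10, 249)]
v5 top [(-110, 242), (-105, 244), (-100, 243), (-95, 230), (-90, 221), (-85, 220), (-80, 182), (-75, 182), (-70, 213), (-65, 150), (-60, 150), (-55, 168), (-50, 241), (-45, 244), (-40, 240), (-35, 240), (-30, 242), (-25, 242), (-20, 242), (-15, 232), (-10, 232), (-5, 236), (0, 236), (5, 241), (10, 236)]
v5 side [(-110, 217), (-105, 217), (-100, 222), (-95, 217), (-90, 217), (-85, 210), (-80, 209), (-75, 209), (-70, 204), (-65, 198), (-60, 195), (-55, 172), (-50, 170), (-45, 185), (-40, 185), (-35, 212), (-30, 212), (-25, 220), (-20, 228), (-15, 206), (-10, 224), (-5, 202), (0, 208), (5, 183), (10, 190)]
```

```bash
python3 -c "
from plant import manip
print(manip.finish_job(),manip.get_t())"
```

```text
the job is handed in; nothing more can be done
the job is handed in; nothing more can be done
```

The job is handed in after about 25 s of robot time: the white dish sits fully home in the bracket, the thumbscrew is tight, and the marks are about 12–15° apart (5° needed, 45° the limit); the bystanders were not touched.

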